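Start the jack screw in its base without crossing the thread

ROBOT

A 6-joint arm with a two-finger parallel gripper is mounted at the origin on a cart in front of the work surface, level with it; the furniture and walls round the work are solid. World frame = base frame: x ahead of the robot, y to its left, z up, the work surface at z = 0. Lengths are in mm, angles in rad, forces in N, time in s.
With the tool pointing down it reaches from about 275 to 825 mm from the base axis. Payload 5.2 kg.
Tool frame: the origin (TCP) lies at the very end of the fingers, on their centre line; the grasp point (between the pads) lies 19 mm behind it; z points along the fingers, y is the line along which they close (so a half turn about z gives the same grasp; the last joint's range is limited). The gripper opens to 93 mm and grips with 3 to 60 N. Pads are 15 mm wide; open, the fingers measure 128 mm over their backs; the gripper's body (75 mm by 188 mm) begins 65 mm behind the grasp point.
Start: joints at [-1.52, 0.259, 1.535, -0, 1.348, -0.203], TCP at [138.117, -532.38, 218.653] pointing down, gripper open.
Joint ranges: [-3.14, 3.14], [-0.91, 2.08], [0.19, 2.58], [-1.22, 4.36], [0.22, 2.71], [-3.12, 3.12]. Speed limits (rad/s): [2.57, 2.57, 3.14, 3.14, 3.14, 3.14].

INTERFACE

Orientations are given as [roll, pitch, yaw] about the fixed x, y, z axes, in that order (R = Rz(yaw) Ry(pitch) Rx(roll)).
In Python, from bench import robot gives the robot as it stands. The module is installed in compiled form; this text tells all that it offers. Calls block until the motion is done:
- robot.move_ptp(position, orientation): joint-space move of the TCP to a pose.
- robot.move_linear(position, ori=None, speed=150, f_stop=None): straight line of the TCP; ori=None keeps the orientation; speed is the mean speed in mm/s. With f_stop (N) it stops when the force on the tool has changed by that much, and returns True; else False.
- robot.move_j(angles): joint-space move.
- robot.move_gripper(opening): opening from 0.0 (shut) to 1.0 (fully open); the grip force is fixed at half the most; returns when the fingers have stopped.
- robot.sleep(seconds).
- robot.inverse_kinematics(position, orientation): joint angles nearest the present ones, or None.
- robot.get_image(name): name is "side" or "top" or "wrist"; returns a dict with "img" (480x640x3 uint8, blue, green, red), "fovy" (degrees; the focal length in pixels is half the picture's height over the tangent of half this angle, whatever the lens; pixels are square), "cx", "cy" (the principal point, pixels), "eye" and "orientation" of the camera in the world. Camera axes: x right, y down, z forward; pixel columns grow to the right and rows downward; lengths in mm; the calibration is good to about 2 mm. A picture is of the moment at which its call begins. There is no depth.
A pose or a line that the arm cannot do raises robot.MotionError and nothing moves.
- robot.hand_in(): hands the job in; it is judged then, once.
Readings, each from a call of its own:
- robot.current_t(): time.
- robot.current_qpos(): joint angles.
- robot.current_joint_vel(): joint speeds.
- robot.current_joint_efforts(): joint torques, N m.
- robot.current_tcp_pos(): TCP position.
- robot.current_eef_rot(): TCP orientation.
- robot.current_contact_force(): force on the tool from outside, world axes, zero at the start.
- robot.current_ft_torque(): the same for the moment, N m.
- robot.current_gripper_width(): opening from 0.0 (shut) to 1.0 (fully open).
- robot.current_finger_force(): force on a finger pad.
Only numpy, scipy, OpenCV 4.12 (cv2) and the standard library are available. Lean on these libraries where they do the work, as an engineer would, in place of code of your own. Each camera call takes 0.05 s, during which the arm holds its last target. There are 200 camera calls.

TASK

Lift the greased jack screw out of the wooden stand, stand it upright in the threaded bore of the blue jack base and, pressing only lightly, turn it backward (anticlockwise seen from above) until the thread drops into engagement. Then turn it forward (clockwise) about one turn, so that the thread has started, and finish while still gripping the head, with the screw standing still. Never force the thread and leave the grease tin and the tape measure where they are.

Things in the scene. Friction and masses are not known exactly. Their poses are not given: they have to be found in the camera images.
- jack_screw: Loose steel jack screw, 95 mm long, 0.3 to 0.6 kg, standing nose down in the stand with its nose 20 mm above the work surface. Origin: centre of the nose end; z along the screw to the head, x to its thread start. From the nose: cone 14 to 22 mm wide over 5 mm, smooth 22 mm pilot to 25 mm, thread from 25 to 58 mm, round head from 58 to 86 mm, swivel pad 30 mm wide to 95 mm
- screw_head (a point): Centre of the screw's dark knurled round head (38 mm diameter, 28 mm tall; grip it from any side), on the screw's axis, 72 mm above the nose end
- screw_mark (a point): Point on the rim of the head, 19 mm from the axis and 72 mm above the nose end, straight above the start of the screw's thread (right-hand, 30 mm outside diameter, 6 mm pitch); a yellow paint dash shows that side of the head
- jack_base: Blue round jack base (52 mm diameter, foot 88 mm) bolted on a heavy steel plate of 120x100x12 mm that cannot move. Origin: centre of the plate's underside, z up, x to the end of its thread. Upright bore: mouth chamfered from 38 to 33 mm, then a right-hand thread of 6 mm pitch that leaves 24 mm clear, its upper end 3 mm below the mouth on the +x side, then a 24 mm guide
- base_mouth (a point): Centre of the bore's mouth, 77 mm above the work surface; axes as the base. The lowered screw first rests on the thread's top turn. Turned backward it climbs 6 mm a turn until the yellow dashes are in line (screw_head 44 mm above this point), then drops 6 mm (to 38 mm). One turn forward brings it to 32 mm, dashes in line again. Thread play about 1 mm up and down
- base_mark (a point): Yellow paint dash on the base's top rim, 22.5 mm from the bore's axis on the side where the thread ends at the mouth (+x of the base)
- stand: Hardwood stand block 84x84x42 mm, fixed; origin at the centre of its underside. Its upright hole (25 mm wide, 22 mm deep) holds the screw's nose
- grease_tin: Green grease tin with white lid, 67 mm diameter, 48 mm tall, origin at the centre of its underside; leave alone
- tape_measure: Yellow tape measure standing on its base, 34x76x66 mm, origin at the centre of its underside; leave alone
Not all that is in view belongs to the job. Leave any green look-alike of the jack_screw alone.

How it is judged (in metres and radians):
On the way, in this order (a step that is already met when the one before it is completed fails the run):
1. the screw stands upright in the bore, riding on the base's thread end less than about a fifth of a turn before the drop (dashes nearly in line, head centre 42 to 45.5 mm above the mouth) (z of screw_head in the frame of base_mouth between 0.042 and 0.0455 m and x of screw_mark in the frame of jack_base above 0.007 m and y of screw_mark in the frame of jack_base below 0.001 m and contact force between jack_screw and jack_base above 0.3 N and horizontal distance between jack_screw and base_mouth below 0.005 m), for 0.04 s.
2. turned backward past the thread end, the screw has dropped by one pitch (head centre 36.5 to 39.9 mm above the mouth) (z of screw_head in the frame of base_mouth between 0.0365 and 0.0399 m and x of screw_mark in the frame of jack_base above 0.005 m and y of screw_mark in the frame of jack_base above -0.006 m and horizontal distance between screw_head and base_mouth below 0.005 m), for 0.04 s.
At the end, for the whole second after the job is handed in: The screw is one turn into the thread past the drop, give or take a quarter turn (dashes within a quarter turn of each other, head centre 29 to 35 mm above the mouth), upright within 4 degrees, still, and gripped by the fingers (z of screw_head in the frame of base_mouth between 0.0292 and 0.0348 m and x of screw_mark in the frame of jack_base above 0 m and horizontal distance between screw_head and base_mouth below 0.004 m and angle between jack_screw's own z axis and vertical below 0.07 rad and contact force between the fingers and jack_screw above 1.5 N and linear speed of jack_screw below 0.01 m/s and angular speed of jack_screw below 0.15 rad/s); the arm keeps its last pose, push and grip.
It fails at once if the thread is forced: more than 70 N between screw and base (contact force between jack_screw and jack_base above 70 N).
It fails at once if the grease tin is moved by more than 20 mm (distance of grease_tin from where it was at the start of the episode above 0.02 m).
It fails at once if the tape measure is moved by more than 20 mm (distance of tape_measure from where it was at the start of the episode above 0.02 m).
It also fails if it takes over 72 s, if anything falls off the work surface, if the arm or the gripper's body presses on something with over 40 N, if the wrist force passes 120 N, or if a joint passes its speed limit or range.

## Working session

There is one attempt and no reset: what is moved stays moved. The work goes in short steps, each a Python script; the robot and the scene stay as the last script left them, time stands still between calls to the robot, and variables do not carry over. Pictures are saved under pics/ and viewed, at most 10 in all, crops included, and the job is handed in when it is done.

```bash
mkdir -p pics
python3 - <<'E'
from bench import robot
import cv2,numpy as np
a=[]
for n in("side","top"):
    d=robot.get_image(n);cv2.imwrite(f"pics/{n}0.png",d["img"]);print(n,d["fovy"],d["cx"],d["cy"],d["eye"],d["orientation"])
d=robot.get_image("wrist");print(d["fovy"],d["eye"],d["orientation"]);cv2.imwrite("pics/wrist0.png",d["img"])
print(robot.current_t(),robot.current_eef_rot())
E
```

```text
side 49.24778648062705 320.8522308475387 246.76585132576756 [405.26019072 778.23830059 435.85699548] [-1.95605422 -0.01185655 -3.09085265]
top 46.795432074517784 317.41532937163674 239.03421942853979 [ 290.16262872  -68.49212704 1136.4755274 ] [-2.99916071  0.01196767 -1.55218525]
62.326206211383074 [ 211.40881909 -512.48696661  384.36503363] [ 2.86856933e+00  2.35794983e-04 -1.31783895e+00]
0.15 [-3.14029341e+00 -2.75310251e-04  2.53793387e-01]
```

View pics/top0.png

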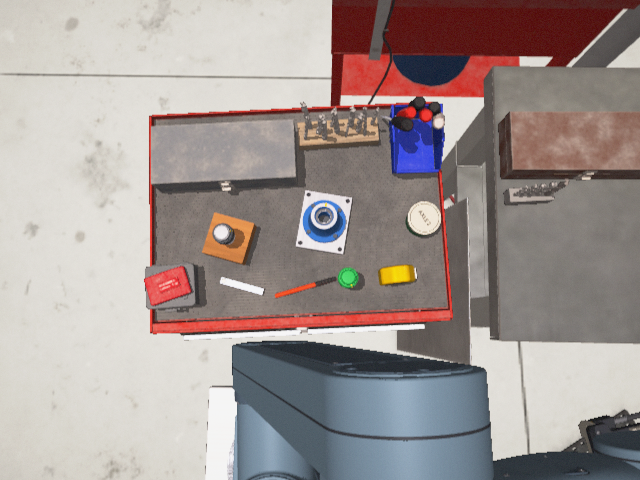

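View pics/side0.png

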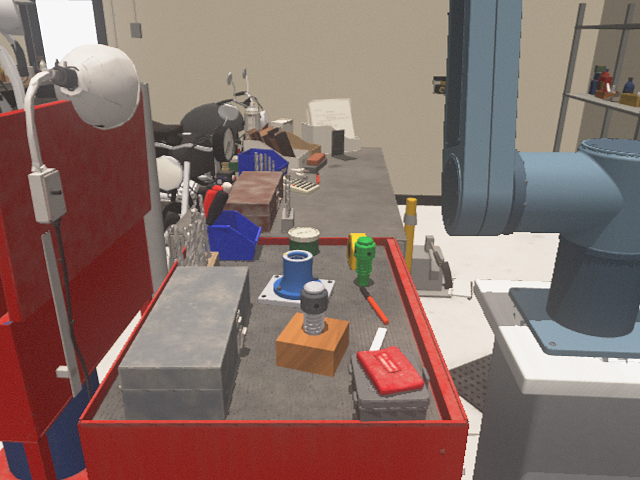

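```bash
cat > h.py <<'E'
from bench import robot
import cv2,numpy as np
from scipy.spatial.transform import Rotation as R
def f(d): return 240/np.tan(np.radians(d["fovy"])/2)
def ray(d,u,v): return R.from_euler('xyz',d["orientation"]).apply([(u-d["cx"])/f(d),(v-d["cy"])/f(d),1])
def onz(d,u,v,z):
    r=ray(d,u,v);e=np.array(d["eye"]);return e+r*(z-e[2])/r[2]
def proj(d,p):
    c=R.from_euler('xyz',d["orientation"]).inv().apply(np.array(p)-d["eye"]);return c[0]/c[2]*f(d)+d["cx"],c[1]/c[2]*f(d)+d["cy"]
def crop(d,c,w,name,k=5):
    x,y=int(c[0]-w/2),int(c[1]-w*.375);x=max(x,0);y=max(y,0)
    im=d["img"][y:y+int(w*.75),x:x+int(w)];cv2.imwrite("pics/"+name,cv2.resize(im,None,fx=k,fy=k,interpolation=cv2.INTER_CUBIC));print(name,"origin",x,y,"scale",k)
E
python3 - <<'E'
from h import *
d=robot.get_image("top")
s=onz(d,223,233,115);m=onz(d,323,216,77);print(s,m)
s2=robot.get_image("side")
print(proj(s2,s),proj(s2,m))
# wrist looking at both
for i,(c,z) in enumerate([(s,115),(m,77)]):
    T=R.from_euler('xyz',robot.current_eef_rot())
    # choose yaw 0: camera offset
    w=robot.get_image("wrist")
    if i==0:
        off=T.inv().apply(np.array(w["eye"])-robot.current_tcp_pos());print("camoff tool",off,"view dir tool",T.inv().apply(ray(w,w["cx"],w["cy"])))
    yaw=0
    for h in (300,):
        p=np.array([c[0]-75-0,c[1],z+140.])
        q=robot.inverse_kinematics(p,[np.pi,0,yaw]);print(p,q)
        robot.move_ptp(p,[np.pi,0,yaw])
    w=robot.get_image("wrist");np.save(f"w{i}.npy",w,allow_pickle=True);cv2.imwrite(f"pics/wr{i}.png",w["img"]);print(robot.current_qpos(),robot.current_t(),w["cx"],w["cy"],w["eye"],w["orientation"],proj(w,c))
a=[cv2.imread(f"pics/wr{i}.png") for i in(0,1)]
cv2.imwrite("pics/wr.png",np.hstack([cv2.resize(x[:, :],(400,300)) for x in a]))
E
```

```text
[444.80531619 122.9611279  115.        ] [487.18784996 -62.98570854  77.        ]
(np.float64(313.6224768572512), np.float64(283.089181850823)) (np.float64(296.0670981813406), np.float64(255.2245803809079))
camoff tool [  75.90294617   -0.73816683 -166.31380694] view dir tool [-0.2699386   0.00115966  0.96287684]
[369.80531619 122.9611279  255.        ] [ 3.27131530e-02 -6.62970452e-02  1.81120288e+00 -4.44089210e-16
  1.39668682e+00  1.60350948e+00]
[ 3.14853464e-02 -6.58285744e-02  1.81090902e+00 -1.50556449e-04
  1.39659967e+00  1.60329426e+00] 2.8167 316.9523857346666 237.2307740916106 [445.84584771 123.28305068 421.39280674] [ 2.86858308e+00 -1.36256918e-03 -1.57242817e+00] (np.float64(316.82625344304455), np.float64(127.55990532286208))
[412.18784996 -62.98570854 217.        ] [-4.20591146e-01  1.46258136e-02  1.82760579e+00 -4.44089210e-16
  1.29936105e+00  1.15020518e+00]
[-4.19105912e-01  1.39793885e-02  1.82767498e+00  6.63949857e-04
  1.29998022e+00  1.15125835e+00] 3.7167 316.9523857346666 237.2307740916106 [487.79604268 -61.98013042 383.45113413] [ 2.86835454e+00 -2.97219638e-04 -1.57282786e+00] (np.float64(318.1832877473525), np.float64(126.85692543853867))
```

View pics/wr.png

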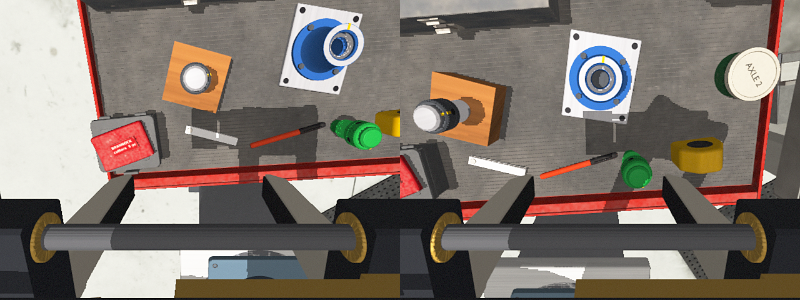

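Run:
```python
from h import *
A=cv2.imread("pics/wr0.png");B=cv2.imread("pics/wr1.png")
def c(I,x,y,w=100,h=75,k=4): return cv2.resize(I[y:y+h,x:x+w],None,fx=k,fy=k,interpolation=cv2.INTER_CUBIC)
cv2.imwrite("pics/c1.png",np.vstack([np.hstack([c(A,265,85),c(B,15,145)]),np.hstack([c(B,270,80),c(A,500,40)])]))
```

```text
(no output)
```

View pics/c1.png

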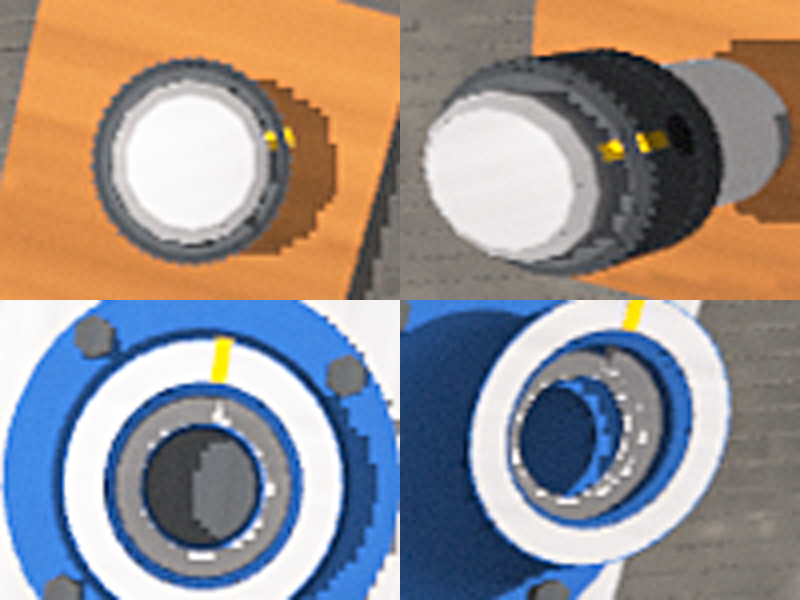

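Run:
```python
from h import *
w0=np.load("w0.npy",allow_pickle=True).item();w1=np.load("w1.npy",allow_pickle=True).item()
s=onz(w0,312.5,125.5,115);s2=onz(w0,265+191.5/4,85+160.5/4,106);d=onz(w0,335,119.75,106)
v=d-(s+s2)/2;print(s,s2,d,np.degrees(np.arctan2(v[1],v[0])),np.hypot(v[0],v[1]))
# from w1: dash upper end (612,150)-> ; rim
d2=onz(w1,15+(635-400)/4,145+143/4,106);v=d2-(s+s2)/2;print(d2,np.degrees(np.arctan2(v[1],v[0])),np.hypot(v[0],v[1]))
m=onz(w1,270+203.5/4,80+(486-300)/4,77);b=onz(w1,325.5,94.5,77);v=b-m;print(m,b,np.degrees(np.arctan2(v[1],v[0])),np.hypot(v[0],v[1]))
m2=onz(w0,500+(600-400)/4,40+(432-300)/4,77);b2=onz(w0,500+(634-400)/4,40+15/4,77);v=b2-m2;print(m2,b2,np.degrees(np.arctan2(v[1],v[0])),np.hypot(v[0],v[1]))
```

```text
[446.28607148 126.17358589 115.        ] [446.57459376 125.97041954 106.        ] [450.48943445 109.09060499 106.        ] -76.556705973311 17.459787407808886
[451.34659759 107.78414096 106.        ] -74.95310241324778 18.937147322195617
[487.43954748 -64.98804408  77.        ] [509.88747105 -68.34313424  77.        ] -8.50056298496135 22.697266412865382
[486.86978323 -65.60009418  77.        ] [508.46529431 -68.96270466  77.        ] -8.85038553992048 21.855737186413783
```

```bash
cat >> h.py <<'E'
S=np.array([446.4,126.0]);M=np.array([487.3,-65.2]);B0=-8.7
def ori(deg): return [np.pi,0,np.radians((deg+180)%360-180)]
def st(n=""):
    print(n,"t%.1f"%robot.current_t(),"q",np.round(robot.current_qpos(),3),"tcp",np.round(robot.current_tcp_pos(),1),"F",np.round(robot.current_contact_force(),1),"T",np.round(robot.current_ft_torque(),2),"w%.3f"%robot.current_gripper_width(),"ff%.1f"%robot.current_finger_force())
E
python3 - <<'E'
from h import *
robot.move_gripper(1.0)
robot.move_ptp([*S,170],ori(173.2));st()
robot.move_linear([*S,73],speed=80,f_stop=8);st()
robot.move_gripper(0.0);st("grip")
robot.move_linear([*S,185],speed=80);st("lift")
robot.move_linear([*M,185],ori=ori(170),speed=120);st("over")
d=robot.get_image("side");crop(d,proj(d,[*M,130]),110,"side1.png",7)
print(proj(d,[*M,77]))
E
```

```text
t6.1 q [ 0.034  0.145  1.805 -0.     1.191 -1.418] tcp [446.5 125.9 170. ] F [ 0.4  0.4 -0. ] T [ 0.08 -0.17  0.01] w1.000 ff0.0
 t7.5 q [ 0.034  0.264  1.929  0.     0.947 -1.418] tcp [446.8 126.   73.5] F [ 0.4  0.2 -0.8] T [ 0.04 -0.16  0.01] w0.999 ff0.0
grip t8.4 q [ 0.034  0.265  1.93  -0.     0.947 -1.418] tcp [446.4 126.   73. ] F [0.4 0.4 0.9] T [ 0.03 -0.18  0.03] w0.403 ff30.0
lift t9.9 q [ 0.034  0.131  1.784  0.     1.228 -1.418] tcp [446.  126.  184.4] F [ 0.5 -0.5 -3.6] T [ 0.04 -0.18 -0.02] w0.403 ff30.0
over t11.7 q [-0.359  0.18   1.722  0.     1.239 -1.757] tcp [487.1 -64.6 185. ] F [ 0.7  0.7 -4. ] T [ 0.04 -0.15  0.01] w0.402 ff30.0
side1.png origin 240 185 scale 7
(np.float64(296.1226726595207), np.float64(254.7310084558177))
```

View pics/side1.png

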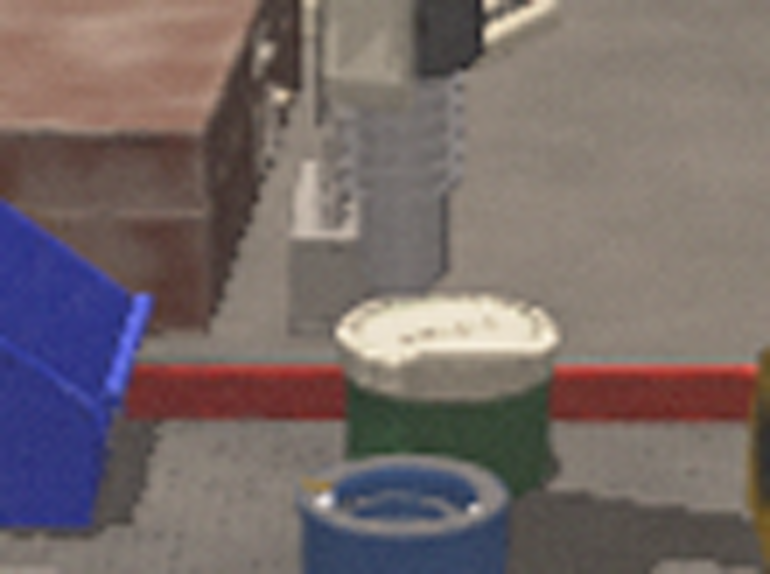

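Run:
```python
from h import *
robot.move_linear([*M,135],speed=80,f_stop=6);st()
r=robot.move_linear([*M,112],speed=25,f_stop=5);st(r)
if not r:
    r=robot.move_linear([*M,94],speed=10,f_stop=4);st(r)
```

```text
t12.6 q [-0.36   0.23   1.791  0.     1.119 -1.757] tcp [487.7 -65.3 135.3] F [ 1.1  0.5 -2.9] T [ 0.07 -0.19  0.01] w0.402 ff30.0
False t13.6 q [-0.36   0.257  1.821  0.     1.063 -1.757] tcp [487.5 -65.2 112.1] F [ 0.3  0.4 -3.3] T [ 0.08 -0.17 -0.04] w0.402 ff30.0
True t14.7 q [-0.36   0.272  1.834 -0.     1.036 -1.757] tcp [487.2 -65.2 100.7] F [ 0.2 -0.1  6.5] T [-0.03 -0.13 -0.03] w0.405 ff30.0
```

```bash
cat >> h.py <<'E'
def turn(M,yaw,z,speed=150):
    robot.move_linear([*M,z],ori=ori(yaw),speed=speed)
    p=robot.current_tcp_pos();F=robot.current_contact_force();T=robot.current_ft_torque()
    print("yaw%.0f t%.2f cmd z%.2f tcp"%(yaw,robot.current_t(),z),np.round(p,2),"F",np.round(F,1),"Tz%.2f"%T[2],"q6 %.2f"%robot.current_qpos()[5]);return F
E
python3 - <<'E'
from h import *
z=100.7
F=turn(M,170,z)
for y in range(180,231,10):
    z+=6/36+np.clip((F[2]-1)*0.04,-.2,.2)
    F=turn(M,y,z)
    if abs(F).max()>25: print("stop");break
E
```

```text
yaw170 t14.99 cmd z100.70 tcp [487.43 -65.26 100.77] F [ 0.  -0.1  1.9] Tz-0.02 q6 -1.76
yaw180 t15.32 cmd z100.90 tcp [487.31 -65.28 100.91] F [-0.7 -0.1  1.4] Tz0.04 q6 -1.93
yaw190 t15.64 cmd z101.09 tcp [487.33 -65.19 101.07] F [-0.4 -0.4  0.6] Tz0.01 q6 -2.10
yaw200 t15.97 cmd z101.24 tcp [487.32 -65.15 101.2 ] F [ 0.5 -0.   0.2] Tz-0.02 q6 -2.27
yaw210 t16.29 cmd z101.37 tcp [487.33 -65.14 101.35] F [-0.4 -0.3  0.2] Tz0.02 q6 -2.45
yaw220 t16.62 cmd z101.51 tcp [487.34 -65.11 101.5 ] F [-0.7 -0.8  0.6] Tz0.03 q6 -2.62
yaw230 t16.94 cmd z101.66 tcp [487.27 -65.06 101.56] F [ 0.2  0.3 -0.5] Tz0.02 q6 -2.80
```

Run:
```python
from h import *
z=101.66;F=np.array([0,0,0])
for y in (235,239,243,247):
    z+=(0.07 if y<243 else 0)+np.clip((F[2]-1)*0.04,-.2,.2)
    F=turn(M,y,z)
print(robot.current_qpos()[5])
r=robot.move_linear([*M,99],speed=10,f_stop=4);st(r)
```

```text
yaw235 t17.19 cmd z101.69 tcp [487.23 -65.02 101.56] F [-0.3 -0.4 -0.2] Tz-0.01 q6 -2.89
yaw239 t17.44 cmd z101.71 tcp [487.14 -65.04 101.51] F [-0.4  0.8 -1.9] Tz0.01 q6 -2.96
yaw243 t17.69 cmd z101.60 tcp [486.88 -64.97 101.21] F [ 0.6  0.2 -4.7] Tz0.01 q6 -3.03
yaw247 t17.94 cmd z101.40 tcp [487.06 -65.1  101.17] F [-0.   0.8 -4.1] Tz0.03 q6 -3.10
-3.0967502644924108
False t18.3 q [-0.36   0.274  1.836 -0.     1.032 -3.1  ] tcp [487.2 -65.2  98.9] F [ 0.3  0.2 -4.2] T [ 0.15 -0.06  0.02] w0.405 ff30.0
```

Run:
```python
from h import *
r=robot.move_linear([*M,93.5],speed=8,f_stop=4);st(r)
p=robot.current_tcp_pos();robot.move_linear([*M,p[2]+.1],speed=5);robot.sleep(.2);st()
```

```text
True t18.8 q [-0.36   0.277  1.84   0.     1.024 -3.1  ] tcp [487.4 -65.1  96.1] F [-0.5 -0.4  6.9] T [ 0.13 -0.07  0.  ] w0.404 ff30.0
 t19.5 q [-0.36   0.279  1.837  0.     1.029 -3.101] tcp [487.3 -65.2  96.1] F [1.8 1.1 1.5] T [ 0.22 -0.17  0.01] w0.400 ff30.0
```

Run:
```python
from h import *
z=96.15;F=robot.current_contact_force()
for y in range(237,-104,-10):
    z+=-6/36+np.clip((F[2]-0)*0.03,-.15,.15)
    F=turn(M,y,z)
    if abs(F).max()>18: print("stop");break
robot.sleep(.3);st()
```

```text
yaw237 t19.87 cmd z96.03 tcp [487.07 -65.1   95.97] F [-0.4  1.3  0.9] Tz-0.03 q6 -2.93
yaw227 t20.19 cmd z95.89 tcp [487.16 -65.16  95.81] F [0.5 0.2 0.7] Tz0.09 q6 -2.76
yaw217 t20.52 cmd z95.74 tcp [487.19 -65.16  95.66] F [0.1 0.3 0.2] Tz0.03 q6 -2.58
yaw207 t20.84 cmd z95.58 tcp [487.22 -65.12  95.47] F [-0.7 -0.1 -0.9] Tz-0.02 q6 -2.41
yaw197 t21.17 cmd z95.39 tcp [487.25 -65.14  95.32] F [ 0.2  0.5 -0.7] Tz0.00 q6 -2.23
yaw187 t21.49 cmd z95.20 tcp [487.32 -65.16  95.15] F [ 0.4  0.  -1.4] Tz-0.04 q6 -2.06
yaw177 t21.82 cmd z94.99 tcp [487.34 -65.2   94.99] F [ 0.1  0.7 -1.1] Tz-0.05 q6 -1.88
yaw167 t22.14 cmd z94.79 tcp [487.34 -65.21  94.8 ] F [-0.1  0.4  0.1] Tz-0.03 q6 -1.71
yaw157 t22.47 cmd z94.63 tcp [487.35 -65.22  94.63] F [-0.1 -0.8 -0.6] Tz0.02 q6 -1.54
yaw147 t22.79 cmd z94.44 tcp [487.36 -65.25  94.5 ] F [-0.3 -0.3  0.1] Tz-0.02 q6 -1.36
yaw137 t23.12 cmd z94.28 tcp [487.35 -65.27  94.31] F [-0.3 -1.1 -0.3] Tz-0.01 q6 -1.19
yaw127 t23.44 cmd z94.11 tcp [487.37 -65.27  94.16] F [-0.3 -0.1  0.6] Tz-0.02 q6 -1.01
yaw117 t23.77 cmd z93.96 tcp [487.32 -65.28  93.97] F 
[... 1355 characters left out ...]
-65.11  91.38] F [-2.6  1.8 -0.9] Tz-0.01 q6 1.95
yaw-53 t29.29 cmd z91.29 tcp [487.16 -65.11  91.23] F [-3.5  2.1 -0.4] Tz-0.01 q6 2.13
yaw-63 t29.62 cmd z91.11 tcp [487.2  -65.11  91.06] F [-3.1  2.2  0. ] Tz0.03 q6 2.30
yaw-73 t29.94 cmd z90.95 tcp [487.22 -65.14  90.88] F [-2.3  1.9 -1.3] Tz0.02 q6 2.48
yaw-83 t30.27 cmd z90.74 tcp [487.26 -65.17  90.74] F [-3.1  2.4 -1.1] Tz-0.03 q6 2.65
yaw-93 t30.59 cmd z90.54 tcp [487.3  -65.18  90.55] F [-2.6  2.9 -1. ] Tz0.01 q6 2.83
yaw-103 t30.92 cmd z90.35 tcp [487.37 -65.24  90.39] F [-2.4  1.5 -1.6] Tz0.01 q6 3.00
 t31.2 q [-0.36   0.285  1.846  0.     1.01   3.007] tcp [487.4 -65.2  90.4] F [-2.2  3.4 -2.1] T [ 0.59  0.32 -0.04] w0.403 ff30.0
```

Run:
```python
from h import *
out=[]
for n in("side","top","wrist"):
    d=robot.get_image(n);c=proj(d,[*M,109]);x,y=int(c[0]),int(c[1]);print(n,c)
    w={"side":33,"top":33,"wrist":66}[n]
    y=min(max(y,w),480-w);x=min(max(x,w),640-w)
    out.append(cv2.resize(d["img"][y-w:y+w,x-w:x+w],(264,264),interpolation=cv2.INTER_CUBIC))
cv2.imwrite("pics/fin.png",np.hstack(out))
```

```text
side (np.float64(296.013865738518), np.float64(237.71988212464146))
top (np.float64(324.1422379184982), np.float64(212.85129509942132))
wrist (np.float64(318.78190243728824), np.float64(314.3630373375131))
```

View pics/fin.png

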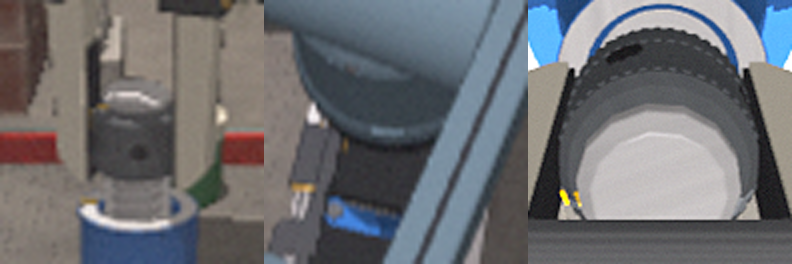

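The side view shows the screw upright and gripped. Its yellow dash, at about (105,103) in the crop, sits above the base dash at (90,203), so the two are in line.

```bash
python3 -c "
from bench import robot
print(robot.hand_in())"
```

```text
the job is handed in; nothing more can be done
None
```

The job is handed in: the screw dropped into the thread and was turned about one turn forward, and I left it standing still and gripped, dashes in line, with the head about 32.4 mm above the mouth; `hand_in()` returned no verdict.

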